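# Shift the potter's wheel into third

### The job

The tabletop potter's wheel was left with its gear lever in the left-hand side of the H-shaped gate. With the fingertips shift it into third, ready for throwing: push the lever to neutral, across to the right, then forward (away from you) fully home to the far end of the far-right slot, without letting it slip into fourth, the near-right slot, and leave it there with your hand clear. Only push the lever, gently: do not grip or force it, and leave the pot on the wheel and the things lying about where they are.

Things in the scene. Friction and masses are not known exactly. Their poses are not given: they have to be found in the camera images.
- gate_centre (a point): Centre of the H-shaped cut-out in the steel gear gate, on the plate's upper face, 152 mm above the table, on the console at the right-hand end of the potter's wheel. x = forward, away from the operator (robot), y = left, z up. Left and right slots run along x, each 65 mm long, centre lines at y = +20 and -20 mm; one cross channel along y joins their middles at x = 0. All are 17 mm wide.
- third_slot (a point): Far end of the third (far-right) slot on the gate plate's upper face, 32.5 mm forward and 20 mm right of gate_centre; axes as there. Slots: first = far left, second = near left, third = far right, fourth = near right.
- wheel_axis (a point): Centre of the wheel head, on top of its wooden bat, 172 mm above the table, 235 mm left of gate_centre; axes as there. The machine is fixed: cream housing 360 mm deep x 475 mm wide, top 115 mm high; console (136 mm wide, right-hand end) 150 mm high; splash pan around the head 316 mm across, rim 166 mm high.
- lever: Gear lever: steel rod 10 mm thick, black pear-shaped knob on top, 40 mm across, 46 mm tall. Origin in the knob, 22 mm below its crown, 190 mm up the rod (z) from the pivot, which is 82.5 mm straight below gate_centre; upright, the origin is 259 mm above the table. 1.5 to 3 N at the knob moves it; it stays where it is left (friction, no spring). Tongues of the gate and slot ends stop it.
- gear_cross (a joint): Sideways tilt of the lever, rad: 0 upright, positive = to the right (machine -y). Stops at -0.28 and 0.28. In the left slot it is about -0.24 (free play -0.28 to -0.20), in the right slot about 0.24 (0.20 to 0.28). Crossing is possible only in neutral. 0.1 rad is about 19 mm at the knob.
- gear_shift (a joint): Fore-and-aft tilt of the lever, rad: 0 = neutral, in line with the cross channel (free play there about -0.04 to 0.04), positive = forward (machine +x). Stops at -0.303 (near end of a slot) and 0.303 (far end, fully home). 0.1 rad is about 19 mm at the knob.
- pot: Bystander: unfired clay cylinder with small slits, 90 mm diameter, 115 mm tall, loose on the wooden bat of the wheel head; its origin is at its underside, 172 mm above the table.
- cup: Bystander: small white water cup, 58 mm across, 46 mm tall, standing on the console between the gate and its operator's end; origin at its underside.
- rib: Bystander: wooden throwing rib, 36 x 82 x 7 mm, lying on the console beyond the gate; origin at its underside.
- bowl: Bystander: small fired clay bowl, 90 mm across, 45 mm tall, on the table to the right of the console; origin at its underside.
- rolling_pin: Bystander: wooden rolling pin, 48 mm thick, 370 mm long along its x, on the table; origin at its underside.
- kidney: Bystander: flat steel kidney scraper, 101 x 46 x 4 mm, on the table to the right of the machine's near end; origin at its underside.
- loop_tool: Bystander: loop trimming tool, 185 mm long along its x, 12 mm thick, on the table to the right of the machine; origin at its underside, in the handle.
- bucket: Bystander: open white plastic bucket, 208 mm across, 180 mm tall, on the table to the left; origin at its underside.

How it is judged:
By the outcome, as a careful person would: the job done as asked, in the order asked, and still so for the second after the job is handed in, with the robot touching nothing.
It also fails if it takes over 58 s, if anything falls off the work surface, if the arm or the gripper's body presses on something with over 40 N, if the wrist force passes 120 N, or if a joint passes its speed limit or range.

### The arm

A 6-joint arm with a two-finger parallel gripper is mounted at the origin on the work surface. World frame = base frame: x ahead of the robot, y to its left, z up, the work surface at z = 0. Lengths are in m, angles in rad, forces in N, time in s.
With the tool pointing down it reaches from about 0.375 to 0.925 m from the base axis. Payload 5.7 kg.
Tool frame: the origin (TCP) lies at the very end of the fingers, on their centre line; the grasp point (between the pads) lies hold_point_z behind it (hold_point_z is the distance from the TCP to the grasp point, in m); z points along the fingers, y is the line along which they close (so a half turn about z gives the same grasp; the last joint's range is limited). The gripper opens to 88 mm and grips with 3 to 60 N. Pads are 20 mm wide; open, the fingers measure 115 mm over their backs; the gripper's body (75 mm by 178 mm) begins 61 mm behind the grasp point.
Start: joints at [-0.115, 0.359, 1.51, -0, 1.272, -0.115], TCP at [0.6, -0, 0.223] pointing down, gripper open.
Joint ranges: [-2.97, 2.97], [-1.01, 2.36], [0.21, 2.38], [-0.96, 4.11], [0.2, 2.71], [-2.98, 2.98]. Speed limits (rad/s): [2.39, 2.39, 3.14, 3.14, 3.14, 3.14].

### API

Orientations are given as a 3x3 rotation matrix whose columns are the frame's x, y, z axes.
In Python, from workcell import read_state, capture, job_done, hold_point_z gives the robot as it stands. The module is installed in compiled form; this text tells all that it offers.
- The arm moves only by the tool apply_moves, never from a script. Its argument "motion" is text: rows parted by semicolons, each of 5 numbers parted by spaces: the shift along the tool's x, y, z in mm, then the turn about the tool's z in rad, then the gripper command: -1 is shut, 1 is fully open, values between are in proportion. In form: x y z twist hand; .... A call has 1 to 8 rows; each row is the pose to reach, as a shift and turn from the pose commanded when the call began, along the tool's axes at that moment; what a row does not reach only later rows make up. A row lasts 1/10 s, in which the tool goes at most 50 mm and 8.59 degrees, less where a joint would pass 70% of its speed; a pose out of reach is approached as far as the arm can. A call with a gripper value outside its range is refused whole. The fingers move at their own pace and stop on an object; the grip force is fixed at half the most. Time passes only in rows, so rows that repeat a pose let the fingers close. It gives the time, the measured TCP pose, the force, the opening and the grip force at its end, in the units of the state.
- read_state(): the state, without advancing time (a new reading comes with each control period).
- capture(name): name is "scene" or "side" or "wrist"; returns a dict with "color" (420x560x3 uint8, red, green, blue), "range_z" (420x560 float32, m along the optical axis (not along the pixel's ray), 0 where there is no reading), "fovy" (degrees; the focal length in pixels is half the picture's height over the tangent of half this angle, whatever the lens; pixels are square), "cx", "cy" (the principal point, pixels), "extrinsics" (4x4, takes a point from camera to world coordinates); the wrist camera has in their place "T_tool_cam" (4x4, takes a point from camera to tool coordinates, whose origin is the TCP and whose axes are the flange's). Camera axes: x right, y up, looking along -z (the intrinsics and any distortion apply to the point x, -y, -z); pixel columns grow to the right and rows downward; lengths in m; the calibration is good to about 2 mm. A picture is of the moment at which its call begins: read the wrist's pose just before it.
- job_done(): hands the job in; it is judged then, once.
The state is a dict: "time_s": time; "joint_positions": joint angles; "qd": joint speeds; "joint_efforts": joint torques, N m; "eef_pos": TCP position; "tcp_rot": TCP orientation; "contact_force": force on the tool from outside, world axes, zero at the start; "wrist_torque": the same for the moment, N m; "width": finger opening in m; "grip_force": force on a finger pad.
Only numpy, scipy, OpenCV 4.12 (cv2) and the standard library are available. Lean on these libraries where they do the work, as an engineer would, in place of code of your own. Each camera call takes 0.05 s, during which the arm holds its last target. There are 200 camera calls.

## Working session

There is one attempt and no reset: what is moved stays moved. The work goes in short steps, Python scripts to look and compute and a tool call to move; the robot and the scene stay as the last step left them, time stands still between calls to the robot, and variables do not carry over. Pictures are saved under pics/ and viewed, at most 10 in all, crops included, and the job is handed in when it is done.

Besides the shell and the picture viewer there is one more tool, called after "Emit:" as name(argument=value, ...) on one line, values as JSON. apply_moves: Moves the arm, as the interface text tells. Its arguments: {"type":"object","properties":{"motion":{"type":"string"}},"required":["motion"]}

```bash
mkdir -p pics; cat > h.py <<'E'
import numpy as np, cv2
from workcell import *
def snap(n):
    s=read_state(); c=capture(n); c['s']=s
    if n=='wrist':
        T=np.eye(4);T[:3,:3]=s['tcp_rot'];T[:3,3]=s['eef_pos'];c['E']=T@c['T_tool_cam']
    else: c['E']=np.array(c['extrinsics'])
    h=c['color'].shape[0]; f=h/2/np.tan(np.radians(c['fovy'])/2)
    v,u=np.mgrid[0:h,0:c['color'].shape[1]]; z=c['range_z']
    P=np.stack([(u-c['cx'])/f*z,-(v-c['cy'])/f*z,-z],-1)
    c['P']=P@c['E'][:3,:3].T+c['E'][:3,3]; c['P'][z==0]=np.nan; c['f']=f
    return c
E
python3 - <<'E'
from h import *
import pickle
for n in ['scene','side','wrist']:
    c=snap(n); cv2.imwrite(f'pics/{n}0.png',c['color'][...,::-1]); pickle.dump({k:c[k] for k in c},open(n+'.pkl','wb'))
    print(n,c['E'].round(3).tolist(),c['fovy'],[k for k in c])
print(read_state(),hold_point_z)
E
```

```text
scene [[-0.529, -0.633, 0.565, 1.316], [0.848, -0.404, 0.342, 0.429], [0.012, 0.66, 0.751, 1.117], [0.0, 0.0, 0.0, 1.0]] 51.98197935544644 ['color', 'range_z', 'fovy', 'cx', 'cy', 'extrinsics', 's', 'E', 'P', 'f']
side [[0.827, 0.385, -0.41, -0.046], [-0.562, 0.564, -0.605, -0.949], [-0.001, 0.73, 0.683, 1.244], [0.0, 0.0, 0.0, 1.0]] 47.42321644564902 ['color', 'range_z', 'fovy', 'cx', 'cy', 'extrinsics', 's', 'E', 'P', 'f']
wrist [[1.0, -0.002, -0.0, 0.6], [0.002, 0.964, 0.266, 0.072], [-0.0, -0.266, 0.964, 0.383], [0.0, 0.0, 0.0, 1.0]] 68.18912221232489 ['color', 'range_z', 'fovy', 'cx', 'cy', 'T_tool_cam', 's', 'E', 'P', 'f']
{'time_s': 0.15, 'joint_positions': array([-1.15130603e-01,  3.59350552e-01,  1.51112985e+00, -2.82830500e-05,
        1.27249362e+00, -1.15109100e-01]), 'qd': array([ 0.00083353, -0.00276298, -0.00180356,  0.00281289, -0.00159847,
        0.00230364]), 'joint_efforts': array([ 6.01716038e-04, -5.15759647e+01, -2.71007627e+01,  6.74942834e-02,
        3.05557286e-02, -7.96465724e-05]), 'eef_pos': array([5.99498668e-01, 2.15680360e-05, 2.22016688e-01]), 'tcp_rot': array([[ 1.32630153e-05,  9.99999054e-01, -1.37533487e-03],
       [ 9.99999991e-01, -1.30817140e-05,  1.31832337e-04],
       [ 1.31814221e-04, -1.37533660e-03, -9.99999046e-01]]), 'contact_force': array([-0.08571583,  0.54575041,  0.52498851]), 'wrist_torque': array([-0.00152138, -0.03858465,  0.08130254]), 'grip_force': 0.0, 'width': 0.0879809207326754} 0.0187
```

View pics/scene0.png

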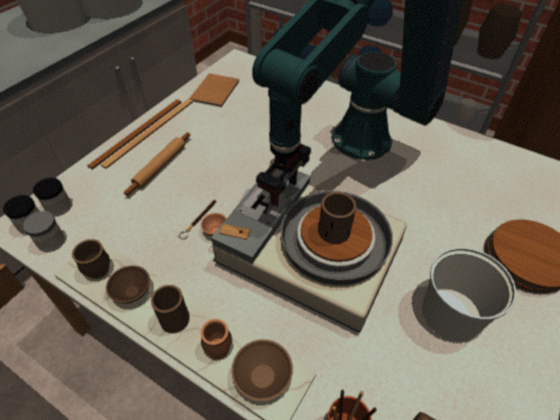

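View pics/side0.png

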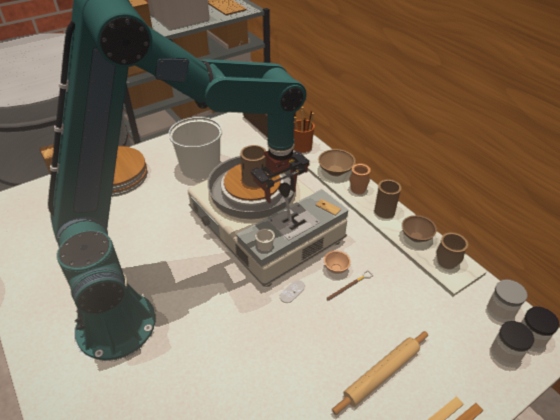

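The scene picture shows the console under the gripper, with the lever hidden behind the hand. The side picture shows the gate near (292,218), the knob at about (285,190), the cup at (265,238) and the rib at (328,207).

```bash
python3 - <<'E'
import pickle,cv2,numpy as np
c=pickle.load(open('side.pkl','rb'))
cv2.imwrite('pics/sidecrop.png',cv2.resize(c['color'][140:280,190:370,::-1],None,fx=4.2,fy=4.2,interpolation=cv2.INTER_CUBIC))
E
```

```text
(no output)
```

View pics/sidecrop.png

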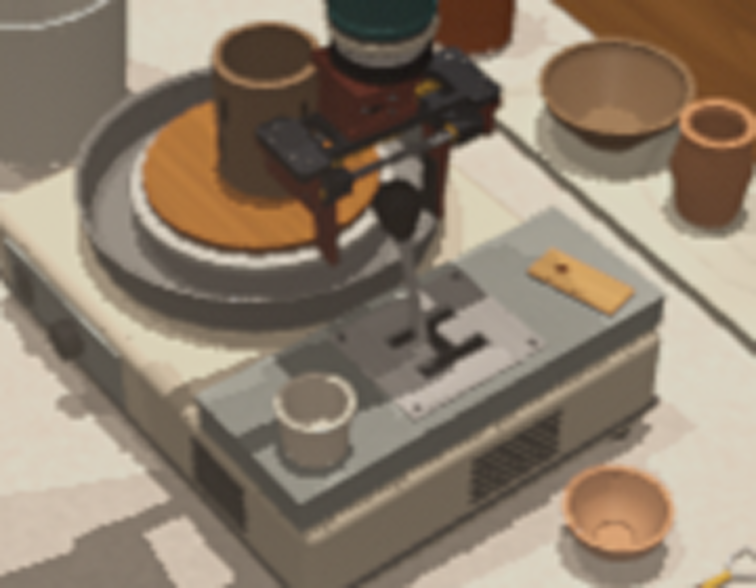

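View pics/wrist0.png

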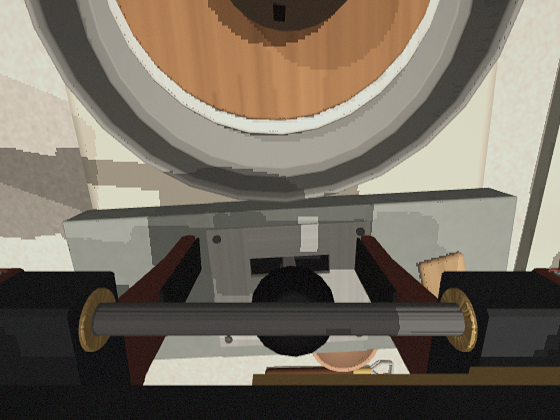

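The crop shows the plate screws at about (340,335), (455,275), (533,343) and (418,408), with the H centre near (440,342) and the knob at (398,205). The lever is in the left slot. The wrist view shows the knob at (293,310) between the fingers, and screws at (216,238), (360,231) and (228,339).

```bash
python3 - <<'E'
import pickle,cv2,numpy as np
def ray(c,u,v,z):
    E=c['E'];d=E[:3,:3]@np.array([(u-c['cx'])/c['f'],-(v-c['cy'])/c['f'],-1]);return E[:3,3]+d*(z-E[2,3])/d[2]
S=pickle.load(open('side.pkl','rb'));W=pickle.load(open('wrist.pkl','rb'));C=pickle.load(open('scene.pkl','rb'))
for u,v in [(340,335),(455,275),(533,343),(418,408),(440,342)]: print('S',ray(S,u/4.2+190,v/4.2+140,.152).round(4))
for u,v in [(216,238),(360,231),(228,339)]: print('W',ray(W,u,v,.152).round(4))
for n,c in (('S',S),('W',W),('C',C)):
    P=c['P'].reshape(-1,3);col=c['color'].reshape(-1,3)
    m=(P[:,2]>.235)&(P[:,2]<.295)&(abs(P[:,0]-.6)<.038)&(abs(P[:,1])<.07)&(col.max(1)<70)
    q=P[m]; print(n,m.sum(), q.min(0).round(3) if m.sum() else '',q.max(0).round(3) if m.sum() else '',np.median(q,0).round(3) if m.sum() else '')
    # sphere fit
    if m.sum()>30:
        A=np.c_[2*q,np.ones(len(q))];b=(q**2).sum(1);s=np.linalg.lstsq(A,b,rcond=None)[0];print(s[:3].round(4),np.sqrt(s[3]+s[:3]@s[:3]))
# console edges: top points z~.15
P=np.concatenate([S['P'].reshape(-1,3),C['P'].reshape(-1,3)]);m=(abs(P[:,2]-.151)<.004)&(abs(P[:,0]-.65)<.3)&(abs(P[:,1])<.2)
q=P[m][:,:2].astype(np.float32);print(cv2.minAreaRect(q),len(q))
# pot
m=(P[:,2]>.27)&(P[:,2]<.29)&(P[:,1]>.1)&(P[:,1]<.4)&(P[:,0]>.4);print('pot',P[m].min(0),P[m].max(0))
E
```

```text
S [ 0.5517 -0.0153  0.152 ]
S [ 0.6652 -0.0101  0.152 ]
S [ 0.6698 -0.1065  0.152 ]
S [ 0.557  -0.1129  0.152 ]
S [ 0.6112 -0.0652  0.152 ]
W [ 0.5517 -0.0178  0.152 ]
W [ 0.6656 -0.0117  0.152 ]
W [ 0.5573 -0.1122  0.152 ]
S 122 [ 0.586 -0.033  0.235] [ 0.621 -0.003  0.28 ] [ 0.599 -0.022  0.266]
[ 0.604  -0.0137  0.2573] 0.018699976952897563
W 3331 [ 0.589 -0.026  0.248] [0.625 0.008 0.276] [0.607 0.001 0.266]
[ 0.6075 -0.0123  0.2558] 0.019680605427315055
C 4 [ 0.597 -0.006  0.27 ] [ 0.598 -0.002  0.274] [ 0.598 -0.004  0.273]
((0.6037944555282593, 0.03765133023262024), (0.36716732382774353, 0.33963340520858765), 3.3412532806396484) 5404
pot [0.55667552 0.10026398 0.27003511] [1.50715318 0.39824324 0.28987029]
```

Gate centre is about (0.611, -0.063) with machine yaw about 0.053 rad. The knob is at about (0.606, -0.012, 0.256), so the lever is in the left slot near neutral. I'll raise the hand, close it, and come down on the knob's left.

Emit:
apply_moves(motion="0 0 -30 0 1; 0 0 -60 0 1; 0 0 -88 0 1; 0 0 -88 0 -1; 20 3 -88 0 -1; 42 7 -88 0 -1; 42 7 -88 0 -1; 42 7 -88 0 -1")

```text
time_s: 0.95
eef_pos: [0.6064, 0.0421, 0.3095]
tcp_rot: [[-0.001, 1.0, -0.002], [1.0, 0.001, -0.0], [-0.0, -0.002, -1.0]]
contact_force: [0.9, -0.6, 0.7]
width: 0.0509
grip_force: 0.0
```

Emit:
apply_moves(motion="0 0 0 0 -1; 0 0 0 0 -1; 0 0 0 0 -1; 0 0 20 0 -1; 0 0 40 0 -1; 0 0 60 0 -1; 0 0 72 0 -1; 0 0 72 0 -1")

```text
time_s: 1.75
eef_pos: [0.6057, 0.0417, 0.2369]
tcp_rot: [[0.0, 1.0, -0.004], [1.0, -0.0, 0.0], [0.0, -0.004, -1.0]]
contact_force: [-0.6, 0.2, -0.6]
width: 0.0006
grip_force: 0.0
```

```bash
python3 - <<'E'
from h import *
for n in ['wrist','side']:
    c=snap(n);cv2.imwrite(f'pics/{n}1.png',c['color'][...,::-1])
    P=c['P'].reshape(-1,3);col=c['color'].reshape(-1,3)
    m=(P[:,2]>.24)&(P[:,2]<.295)&(abs(P[:,0]-.606)<.035)&(P[:,1]<.012)&(P[:,1]>-.05)&(col.max(1)<70);q=P[m]
    if m.sum()>30:
        A=np.c_[2*q,np.ones(len(q))];b=(q**2).sum(1);s=np.linalg.lstsq(A,b,rcond=None)[0];print(m.sum(),s[:3].round(4),np.sqrt(s[3]+s[:3]@s[:3]))
E
```

```text
276 [ 0.6063 -0.0025  0.263 ] 0.007928016422892675
116 [ 0.6034 -0.0143  0.2591] 0.01766646931579772
```

View pics/wrist1.png

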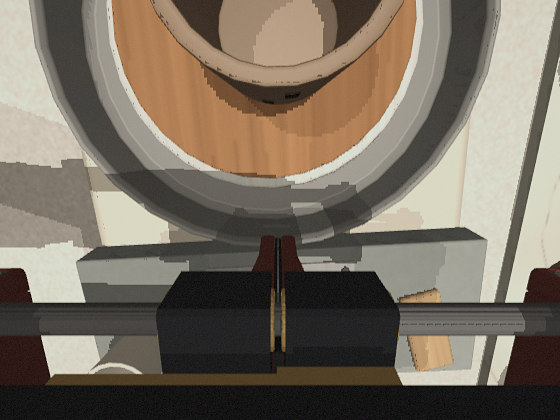

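The wrist view shows the closed fingers at (278,250), left of the knob, which the gripper hides. I'll push right in stages.

Emit:
apply_moves(motion="-8 0 0 0 -1; -16 1 0 0 -1; -24 1 0 0 -1; -32 2 0 0 -1; -40 2 0 0 -1; -46 2 0 0 -1; -52 3 0 0 -1; -58 3 0 0 -1")

```text
time_s: 2.65
eef_pos: [0.61, -0.0165, 0.2386]
tcp_rot: [[0.0, 1.0, -0.0], [1.0, -0.0, 0.0], [0.0, -0.0, -1.0]]
contact_force: [-0.2, 2.8, 0.9]
width: 0.0008
grip_force: 1.0
```

Emit:
apply_moves(motion="-6 0 0 0 -1; -12 1 0 0 -1; -18 1 0 0 -1; -24 1 0 0 -1; -30 2 0 0 -1; -36 2 0 0 -1; -40 2 0 0 -1; -40 2 0 0 -1")

```text
time_s: 3.45
eef_pos: [0.612, -0.0569, 0.2385]
tcp_rot: [[0.001, 1.0, -0.0], [1.0, -0.001, -0.001], [-0.001, -0.0, -1.0]]
contact_force: [-0.0, -0.3, -0.2]
width: 0.0004
grip_force: 0.0
```

```bash
cat > k.py <<'E'
from h import *
import sys
G=np.array([.611,-.063]);a=.053;R=np.array([[np.cos(a),np.sin(a)],[-np.sin(a),np.cos(a)]])
for n in sys.argv[2:]:
    c=snap(n);im=c['color'][...,::-1]
    if n=='side': cv2.imwrite(f'pics/{sys.argv[1]}.png',cv2.resize(im[140:280,190:370],None,fx=4.2,fy=4.2,interpolation=cv2.INTER_CUBIC))
    else: cv2.imwrite(f'pics/{sys.argv[1]}_{n}.png',im)
    P=c['P'].reshape(-1,3);col=c['color'].reshape(-1,3).astype(int)
    M=(P[:,:2]-G)@R.T
    m=(P[:,2]>.235)&(P[:,2]<.285)&(abs(M[:,0])<.09)&(abs(M[:,1])<.075)&(col.max(1)<75)&(np.ptp(col,1)<15);q=P[m]
    if m.sum()>30:
        A=np.c_[2*q,np.ones(len(q))];b=(q**2).sum(1);s=np.linalg.lstsq(A,b,rcond=None)[0];print(n,m.sum(),s[:3].round(4),np.sqrt(s[3]+s[:3]@s[:3]),'machine',R@(s[:2]-G), 'bbox',M[m].min(0),M[m].max(0))
E
python3 k.py s2 side scene
```

```text
side 115 [ 0.6076 -0.0897  0.2627] 0.017886186411553963 machine [-0.00484795 -0.0265285 ] bbox [-0.02265291 -0.04303795] [ 0.00981645 -0.01389755]
scene 80 [ 0.6119 -0.0555  0.2621] 0.019361449561740268 machine [0.00133705 0.00744464] bbox [-0.00798689 -0.00959692] [0.01666109 0.02113393]
```

View pics/s2.png

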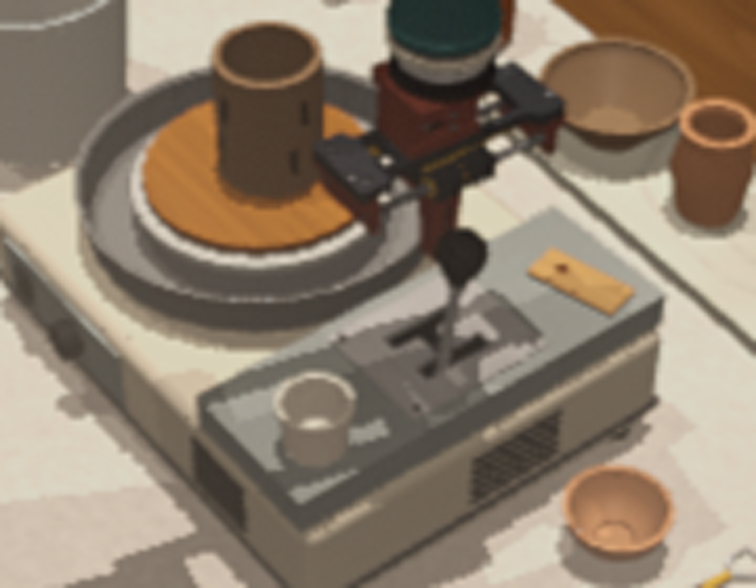

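The picture shows the knob at (462,255) part-way across in the channel, touched from its left. About 20 mm is still to go.

Emit:
apply_moves(motion="-5 0 0 0 -1; -10 1 0 0 -1; -15 1 0 0 -1; -20 1 0 0 -1; -20 1 0 0 -1; -20 1 0 0 -1")

```text
time_s: 4.15
eef_pos: [0.6132, -0.0766, 0.2388]
tcp_rot: [[0.0, 1.0, 0.0], [1.0, -0.0, -0.001], [-0.001, 0.0, -1.0]]
contact_force: [0.0, -0.4, 0.2]
width: 0.0007
grip_force: 0.0
```

```bash
python3 k.py s3 side
```

```text
side 119 [ 0.6085 -0.1084  0.2591] 0.018122128822815733 machine [-0.00491495 -0.04517259] bbox [-0.02416096 -0.06402837] [ 0.01198117 -0.03095795]
```

The knob now sits at machine y of about -45 mm, which is a cross tilt of about 0.24. I'll back off, lift, and come down behind the knob on its near side.

Emit:
apply_moves(motion="12 0 0 0 -1; 14 0 -35 0 -1; 14 0 -72 0 -1; 0 -20 -72 0 -1; -17 -40 -72 0 -1; -34 -52 -72 0 -1; -34 -52 -72 0 -1; -34 -52 -72 0 -1")

```text
time_s: 5.0
eef_pos: [0.5612, -0.1094, 0.3109]
tcp_rot: [[0.001, 1.0, 0.001], [1.0, -0.001, 0.0], [0.0, 0.001, -1.0]]
contact_force: [-0.1, 0.4, -0.3]
width: 0.0004
grip_force: 0.0
```

Emit:
apply_moves(motion="0 0 25 0 -1; 0 0 50 0 -1; 0 0 72 0 -1; 0 0 72 0 -1; 0 0 72 0 -1")

```text
time_s: 5.5
eef_pos: [0.5615, -0.1092, 0.2387]
tcp_rot: [[-0.001, 1.0, -0.001], [1.0, 0.001, 0.0], [0.0, -0.001, -1.0]]
contact_force: [0.3, 0.1, 0.4]
width: 0.0006
grip_force: 0.0
```

```bash
python3 k.py s4 side scene
```

```text
side 117 [ 0.6089 -0.1093  0.2597] 0.01745702419981644 machine [-0.00454991 -0.04612229] bbox [-0.02399796 -0.064628  ] [ 0.01101944 -0.03438563]
scene 204 [ 0.5963 -0.1037  0.2573] 0.03063939246315904 machine [-0.01684565 -0.03987388] bbox [-0.05643989 -0.05694128] [ 0.02000847 -0.02328934]
```

View pics/s4.png

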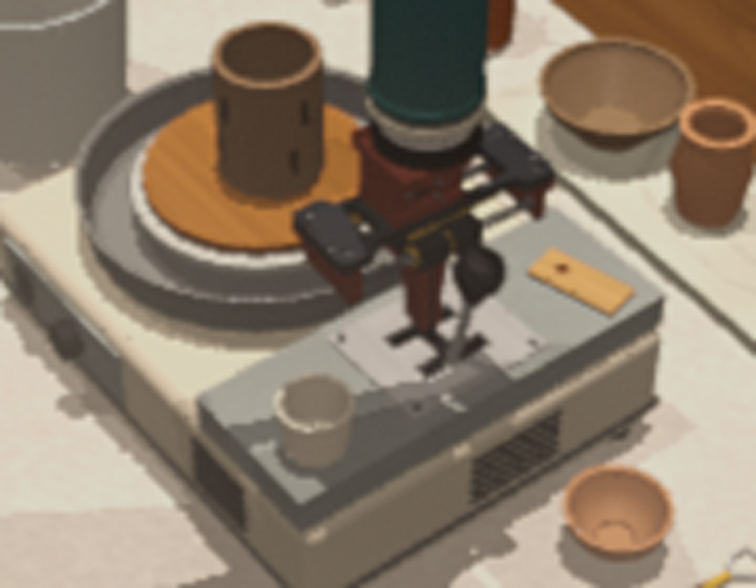

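The knob at (480,270) sits over the middle of the right slot, with the fingers at (425,290) behind it. I'll push forward.

Emit:
apply_moves(motion="1 8 0 0 -1; 1 16 0 0 -1; 1 23 0 0 -1; 2 30 0 0 -1; 2 37 0 0 -1; 2 44 0 0 -1; 3 50 0 0 -1; 3 56 0 0 -1")

```text
time_s: 6.4
eef_pos: [0.6172, -0.1069, 0.2382]
tcp_rot: [[-0.0, 1.0, -0.001], [1.0, 0.0, 0.0], [0.0, -0.001, -1.0]]
contact_force: [-2.5, 0.5, -0.3]
width: 0.0002
grip_force: 1.1
```

Emit:
apply_moves(motion="0 3 0 0 -1; 0 6 0 0 -1; 0 9 0 0 -1; 1 12 0 0 -1; 1 14 0 0 -1; 1 14 0 0 -1")

```text
time_s: 7.0
eef_pos: [0.6313, -0.106, 0.2386]
tcp_rot: [[0.0, 1.0, 0.0], [1.0, -0.0, -0.0], [-0.0, 0.0, -1.0]]
contact_force: [-1.8, -0.2, -1.0]
width: 0.0004
grip_force: 0.9
```

```bash
python3 k.py s5 side
```

```text
side 60 [ 0.6545 -0.1083  0.2569] 0.014833958112104136 machine [ 0.04108677 -0.04758521] bbox [ 0.02653045 -0.06300094] [ 0.05633481 -0.03573578]
```

The force is still only sliding friction, so the lever isn't at its stop yet. I'll creep on until the force rises.

Emit:
apply_moves(motion="0 2 0 0 -1; 0 4 0 0 -1; 0 4 0 0 -1")

```text
time_s: 7.35
eef_pos: [0.6352, -0.1059, 0.2386]
tcp_rot: [[-0.0, 1.0, 0.0], [1.0, 0.0, 0.0], [0.0, 0.0, -1.0]]
contact_force: [-1.6, 1.4, -1.9]
width: 0.0004
grip_force: 0.9
```

Emit:
apply_moves(motion="0 2 0 0 -1; 0 3 0 0 -1; 0 3 0 0 -1")

```text
time_s: 7.65
eef_pos: [0.6381, -0.106, 0.2386]
tcp_rot: [[-0.0, 1.0, -0.0], [1.0, 0.0, 0.0], [0.0, -0.0, -1.0]]
contact_force: [-2.2, 0.3, -2.3]
width: 0.0004
grip_force: 1.0
```

Emit:
apply_moves(motion="0 1 0 0 -1; 0 2 0 0 -1; 0 2 0 0 -1")

```text
time_s: 7.95
eef_pos: [0.6401, -0.106, 0.2386]
tcp_rot: [[-0.0, 1.0, -0.0], [1.0, 0.0, 0.0], [0.0, -0.0, -1.0]]
contact_force: [-1.8, 0.7, -1.6]
width: 0.0005
grip_force: 1.0
```

Emit:
apply_moves(motion="0 1 0 0 -1; 0 2 0 0 -1; 0 2 0 0 -1")

```text
time_s: 8.25
eef_pos: [0.6421, -0.106, 0.2386]
tcp_rot: [[-0.0, 1.0, -0.0], [1.0, 0.0, -0.0], [-0.0, -0.0, -1.0]]
contact_force: [-1.8, 0.4, -0.9]
width: 0.0002
grip_force: 1.0
```

```bash
python3 k.py s6 side scene
```

```text
side 53 [ 0.6663 -0.1062  0.2545] 0.014937393372487678 machine [ 0.05294978 -0.04602384] bbox [ 0.03832426 -0.06224583] [ 0.06865028 -0.03619712]
scene 193 [ 0.6638 -0.0977  0.2573] 0.020520750311629882 machine [ 0.05093774 -0.03743918] bbox [ 0.02596687 -0.05608695] [ 0.07876912 -0.01970976]
```

View pics/s6.png

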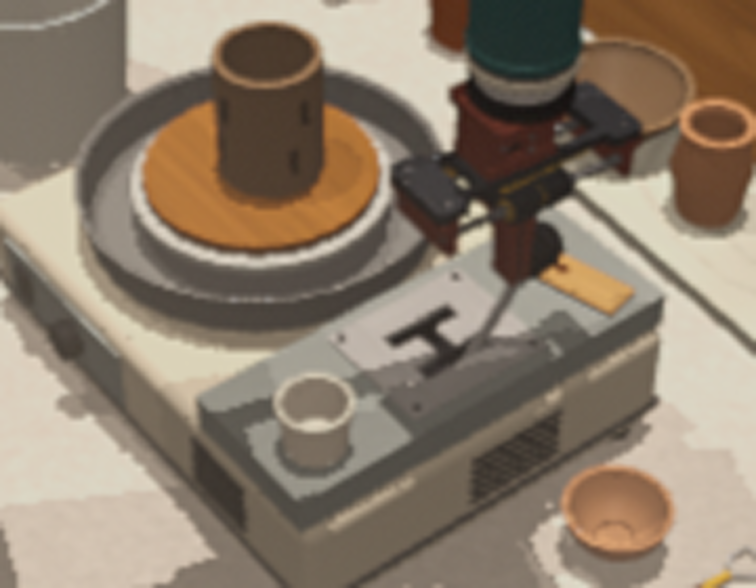

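The picture shows the lever leaning forward in the far-right slot, with the knob at (545,245). There's no stop force yet, so I'll carry on creeping.

Emit:
apply_moves(motion="0 1 0 0 -1; 0 2 0 0 -1; 0 2 0 0 -1")

```text
time_s: 8.65
eef_pos: [0.6439, -0.106, 0.2385]
tcp_rot: [[-0.0, 1.0, -0.001], [1.0, 0.0, 0.0], [0.0, -0.001, -1.0]]
contact_force: [-2.9, -0.4, -0.6]
width: 0.0006
grip_force: 1.4
```

Emit:
apply_moves(motion="0 1 0 0 -1; 0 2 0 0 -1; 0 2 0 0 -1")

```text
time_s: 8.95
eef_pos: [0.6453, -0.1058, 0.2382]
tcp_rot: [[-0.0, 1.0, -0.002], [1.0, 0.0, 0.0], [0.0, -0.002, -1.0]]
contact_force: [-5.1, 1.8, -2.8]
width: 0.0006
grip_force: 2.5
```

Emit:
apply_moves(motion="0 1 0 0 -1; 0 2 0 0 -1; 0 2 0 0 -1")

```text
time_s: 9.25
eef_pos: [0.6465, -0.1057, 0.2379]
tcp_rot: [[-0.0, 1.0, -0.003], [1.0, 0.0, 0.001], [0.001, -0.003, -1.0]]
contact_force: [-6.3, 1.0, -1.4]
width: 0.0003
grip_force: 3.4
```

Emit:
apply_moves(motion="0 1 0 0 -1; 0 2 0 0 -1; 0 2 0 0 -1")

```text
time_s: 9.55
eef_pos: [0.6477, -0.1056, 0.2377]
tcp_rot: [[-0.0, 1.0, -0.005], [1.0, 0.0, 0.001], [0.001, -0.005, -1.0]]
contact_force: [-8.2, 0.4, -1.7]
width: 0.0005
grip_force: 4.2
```

The force is climbing steadily with the lever against its stop. I'll back straight off and lift clear.

Emit:
apply_moves(motion="0 -8 0 0 -1; 0 -20 0 0 -1; 0 -32 0 0 -1; 0 -35 -35 0 -1; 0 -50 -80 0 -1; 0 -80 -120 0 -1; 0 -110 -120 0 -1; 0 -110 -120 0 -1")

```text
time_s: 10.35
eef_pos: [0.5377, -0.1061, 0.3613]
tcp_rot: [[0.001, 1.0, 0.004], [1.0, -0.001, -0.002], [-0.002, 0.004, -1.0]]
contact_force: [-0.1, -0.2, -0.3]
width: 0.0002
grip_force: 0.0
```

Emit:
apply_moves(motion="0 0 0 0 -1; 0 0 0 0 -1; 0 0 0 0 -1; 0 0 0 0 -1")

```text
time_s: 10.75
eef_pos: [0.5405, -0.106, 0.3578]
tcp_rot: [[-0.0, 1.0, -0.001], [1.0, 0.0, 0.0], [0.0, -0.001, -1.0]]
contact_force: [-0.3, -0.7, -0.5]
width: 0.0007
grip_force: 0.0
```

```bash
python3 k.py s7 side scene
```

```text
side 106 [ 0.6659 -0.1039  0.2526] 0.01657352815890297 machine [ 0.05263232 -0.04375074] bbox [ 0.03320796 -0.06133833] [ 0.07068443 -0.03291671]
scene 150 [ 0.6727 -0.0992  0.2503] 0.017835828121032397 machine [ 0.0596751  -0.03945099] bbox [ 0.04814405 -0.05634624] [ 0.08082723 -0.01964726]
```

View pics/s7.png

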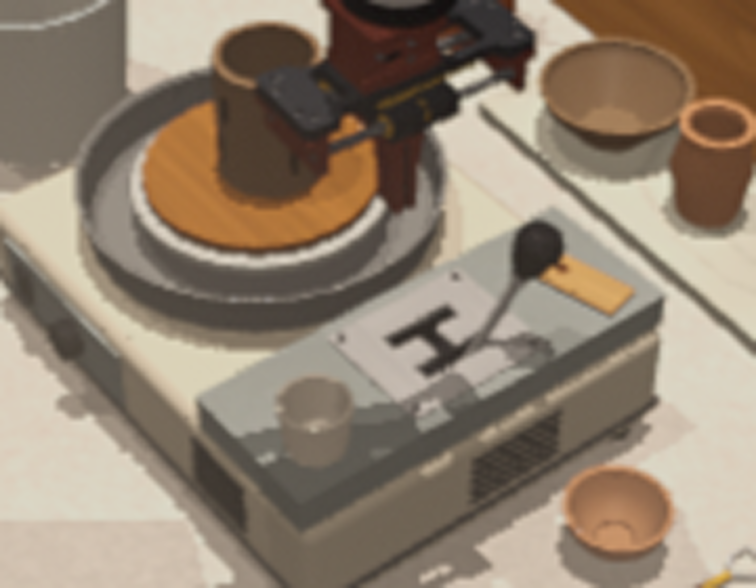

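The knob at (537,250) leans fully forward, with the rod at the far end of the right slot. Its measured machine x of about 56 mm matches a tilt of about 0.30. The hand is clear and nothing else has moved.

```bash
python3 -c "
from workcell import *
print(job_done())"
```

```text
the job is handed in; nothing more can be done
None
```

The lever is in third, pushed against the far-end stop of the far-right slot, with the hand clear and the pot and visible items nearby unmoved; the job is handed in, and no verdict came back.

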